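# Blow the dust off the humidity cassettes

## Task

The humidity cassettes standing on the worktop have to be blown free of dust before they go back into the show cases. Fold the hook of the dust-off stand right out, hang every cassette on it by its bail so that all of them hang there together and let go of them, and give them a burst by pressing the sprung cap of the clamped air can fully down and letting it come up again. Then take the cassettes off, stand them upright in the shallow wooden tray, fold the empty hook flat against its plate again, and leave the eggs at the back of the worktop where they are.

Things in the scene. Friction and masses are not known exactly. Their poses are not given: they have to be found in the camera images.
- dust_stand: fixed stand: dark steel base plate (8 mm thick, x -179 to +26, y -160 to +65 mm), at its far edge a grey panel (front face x +18, top z 194 mm) bearing the hook's plate (46 mm wide, top z 235 mm). An air can, 52 mm thick, is clamped upright at x -85, y -120 mm. Origin on the worktop straight below the hook's hinge; z up, -x the way the unfolded hook points, roughly to the robot
- hook_hinge (a point): centre of the hook's hinge pin, 150 mm above the worktop; the pin runs along the stand's y axis. Does not turn with the hook
- hook_tip (a point): end of the hook's bar (on its axis), 160 mm from the hinge. Plain steel bar 10 x 10 mm; its last 10 mm bear a lip that stands 10 mm above the bar's upper face when unfolded (folded, the lip points to the panel). Frame turns with the bar: z along it away from the hinge, y along the pin, x to the lip's side (up when unfolded)
- hook_arm (a joint): hook angle, rad: 0 = folded flat, bar straight up before its plate. Swings out and down to a firm stop at 1.52, where the bar points along the stand's -x, nearly level (tip 8 mm above the hinge's height). Stiff hinge (0.10 N m), stays where left. The bar can be pinched near its tip by its two sides, across the stand's y, and led in an arc round the hinge; it may pivot between the fingers
- cap_top (a point): middle of the flat top of the air can's black sprung cap, 27 mm wide, 159 mm above the worktop when up; a thin straw runs from it to the hook
- cap (a joint): how far the cap is pressed down in m: 0 = up, 0.006 = fully down; a spring pushes it back (about 2 N at first, 8 N fully down)
- tray_center (a point): loose shallow wooden tray, 230 x 160 x 24 mm outside, walls and floor 6 mm thick (inside 218 x 148 mm, floor 6 mm above the worktop); it has room for all cassettes side by side. Point at its middle, 12 mm above its underside; x along its length, y along its width, z up
- cassette_a_center (a point): humidity cassette (2 or 3, alike, loose, 0.16 kg, heavy foot): grey slotted box 36 x 76 x 56 mm (x,y,z), steel bail: posts at y +-31 mm, level 8 mm crossbar on top, underside 100 mm above the foot; window below it 56 wide, 44 high, open along x. On the crossbar a black tab 22 x 12 mm (x, y), 108 to 138 mm above the foot, to pinch across y. Point 69 mm above the foot, mid-window; z up
- cassette_b_center (a point): humidity cassette (2 or 3, alike, loose, 0.16 kg, heavy foot): grey slotted box 36 x 76 x 56 mm (x,y,z), steel bail: posts at y +-31 mm, level 8 mm crossbar on top, underside 100 mm above the foot; window below it 56 wide, 44 high, open along x. On the crossbar a black tab 22 x 12 mm (x, y), 108 to 138 mm above the foot, to pinch across y. Point 69 mm above the foot, mid-window; z up
- cassette_c_center (a point): humidity cassette (2 or 3, alike, loose, 0.16 kg, heavy foot): grey slotted box 36 x 76 x 56 mm (x,y,z), steel bail: posts at y +-31 mm, level 8 mm crossbar on top, underside 100 mm above the foot; window below it 56 wide, 44 high, open along x. On the crossbar a black tab 22 x 12 mm (x, y), 108 to 138 mm above the foot, to pinch across y. Point 69 mm above the foot, mid-window; z up
- egg_tray (a point): white card tray with four blue eggs, 100 x 100 x 40 mm, loose, at the back; bystander; point at its middle, 20 mm up
- egg_stand (a point): large dark egg on a turned wooden stand, 56 x 56 x 96 mm, loose, at the back; bystander; point at its middle, 48 mm up

How it is judged:
By the outcome, as a careful person would: the job done as asked, in the order asked, and still so for the second after the job is handed in, with the robot touching nothing.
Of cassette_a, cassette_b, cassette_c only 2 to 3 are there at a start; the rules pass over those that are not, and their reading is None.
At some moment in a run one of cassette_a, cassette_b, cassette_c, tray may be knocked a few centimetres aside while the robot is not near it.
It also fails if it takes over 210 s, if anything falls off the work surface, if the arm or the gripper's body presses on something with over 40 N, if the wrist force passes 120 N, or if a joint passes its speed limit or range.

## Robot

A 6-joint arm with a two-finger parallel gripper is mounted at the origin on a cart in front of the work surface, level with it; the furniture and walls round the work are solid. World frame = base frame: x ahead of the robot, y to its left, z up, the work surface at z = 0. Lengths are in m, angles in rad, forces in N, time in s.
With the tool pointing down it reaches from about 0.375 to 0.975 m from the base axis. Payload 3.8 kg.
Tool frame: the origin (TCP) lies at the very end of the fingers, on their centre line; the grasp point (between the pads) lies tcp_to_grasp behind it (tcp_to_grasp is the distance from the TCP to the grasp point, in m); z points along the fingers, y is the line along which they close (so a half turn about z gives the same grasp; the last joint's range is limited). The gripper opens to 85 mm and grips with 20 to 120 N. Pads are 22 mm wide; open, the fingers measure 114 mm over their backs; the gripper's body (76 mm by 85 mm) begins 54 mm behind the grasp point. The pads swing forward as they close: fully open they stand 13 mm farther back than shut.
Start: joints at [1.235, 0.264, 1.604, -0, 1.274, -0.037], TCP at [0.199, 0.645, 0.231] pointing down, gripper open.
Joint ranges: [-2.63, 2.63], [-0.94, 2.18], [0.31, 2.57], [-1.31, 4.45], [0, 2.66], [-2.55, 2.55]. Speed limits (rad/s): [2.57, 2.57, 3.14, 3.14, 3.14, 3.14].

## Interface

Orientations are given as a rotation vector (axis times angle).
In Python, from rig import movep, servo_line, move_j, command_gripper, hold, ik, state, snapshot, camera_params, PlanningError, job_done, spot_in, trace, place_of, tcp_to_grasp gives the robot as it stands. The module is installed in compiled form; this text tells all that it offers. Calls block until the motion is done:
- movep(position, orientation): joint-space move of the TCP to a pose.
- servo_line(position, ori=None, max_speed=0.15, until_force=None): straight line of the TCP; ori=None keeps the orientation; max_speed is the mean speed in m/s. With until_force (N) it stops when the force on the tool has changed by that much, and returns True; else False.
- move_j(angles): joint-space move.
- command_gripper(opening, f_grip=None): opening from 0.0 (shut) to 1.0 (fully open); f_grip is the grip in N (None keeps the last); returns when the fingers have stopped.
- hold(seconds).
- ik(position, orientation): joint angles nearest the present ones, or None.
- state(): the state.
- snapshot(name): name is "scene" or "top"; returns the picture (400x640x3 uint8, red, green, blue); there is no depth.
- camera_params(name): a dict with "K" (3x3 intrinsics, pixels), "D" ([k1, k2, p1, p2, k3] as OpenCV has them; the pictures are not rectified), "rvec" (rotation vector, rad) and "tvec" (3), from world to camera coordinates, as OpenCV has them. Camera axes: x right, y down, z forward; pixel columns grow to the right and rows downward; lengths in m; the calibration is good to about 2 mm. A picture is of the moment at which its call begins. camera_params takes no time and is no camera call.
A pose or a line that the arm cannot do raises PlanningError and nothing moves.
- job_done(): hands the job in; it is judged then, once.
Trained networks look in the newest picture that a camera, given by its name, has taken for a name from the list of things; names that differ only in an ending like _2 or _b are one class to them, and where a whole thing is asked for, a point or a joint stands for the part that bears it (a point fixed in the world has none). Each returns a list of dicts, best first, with "confidence" (0 to 1); they miss things now and then, are a little off and sometimes report something else, mostly with a low value. They report only what shows in the picture. A call takes as long as a camera call.
- spot_in(camera, thing): "extent" ([centre column, centre row, width, height] in pixels, round what is visible of it).
- trace(camera, thing): "region" (400x640 bool, what is visible of it) and "extent" ([centre column, centre row, width, height] in pixels, round what is visible of it).
- place_of(camera, thing): "pixel" ([column, row] in pixels: a listed point, or the origin of a listed thing).
The state is a dict: "t": time; "joint_positions": joint angles; "joint_velocities": joint speeds; "tau": joint torques, N m; "tool_pos": TCP position; "eef_rot": TCP orientation; "wrist_force": force on the tool from outside, world axes, zero at the start; "torque": the same for the moment, N m; "grip_width": opening from 0.0 (shut) to 1.0 (fully open); "finger_force": force on a finger pad.
Only numpy, scipy, OpenCV 4.12 (cv2) and the standard library are available. Lean on these libraries where they do the work, as an engineer would, in place of code of your own. Each camera call takes 0.05 s, during which the arm holds its last target. There are 200 camera calls.

## Working session

There is one attempt and no reset: what is moved stays moved. The work goes in short steps, each a Python script; the robot and the scene stay as the last script left them, time stands still between calls to the robot, and variables do not carry over. Pictures are saved under pics/ and viewed, at most 14 in all, crops included, and the job is handed in when it is done.

```bash
mkdir -p pics; cat > h.py <<'E'
import numpy as np, cv2
from rig import *
def cam(n):
    p=camera_params(n); return np.array(p["K"],float),np.array(p["D"],float),cv2.Rodrigues(np.array(p["rvec"],float))[0],np.array(p["tvec"],float).ravel()
def at_z(n,px,z):
    K,D,R,t=cam(n); u=cv2.undistortPoints(np.array([[px]],float),K,D)[0,0]
    d=R.T@np.array([u[0],u[1],1]); c=-R.T@t; return c+d*(z-c[2])/d[2]
def proj(n,P):
    p=camera_params(n); return cv2.projectPoints(np.array(P,float).reshape(-1,1,3),np.array(p["rvec"],float),np.array(p["tvec"],float),np.array(p["K"],float),np.array(p["D"],float))[0][:,0]
def save(n,f):
    im=snapshot(n); cv2.imwrite("pics/"+f,im[...,::-1]); return im
E
python3 - <<'E'
from h import *
s=state(); print(s["t"],s["tool_pos"],s["eef_rot"],tcp_to_grasp)
Z=dict(dust_stand=0,hook_hinge=.15,hook_tip=.31,cap_top=.159,tray_center=.012,cassette_a_center=.069,egg_tray=.02,egg_stand=.048)
for n in("scene","top"):
    save(n,n+"0.png"); K,D,R,t=cam(n); print(n,-R.T@t)
    for k,z in Z.items():
        for d in place_of(n,k)[:4]: print(k,np.round(d["confidence"],2),np.round(d["pixel"],1),at_z(n,d["pixel"],z).round(3))
E
```

```text
0.0 [0.1984651  0.64439925 0.22992578] [-0.46756369 -3.10617471  0.00350717] 0.0187
scene [ 1.0319017  -0.18447823  1.00246574]
dust_stand 0.61 [267.  253.8] [ 0.606 -0.154  0.   ]
hook_hinge 0.59 [258.6 231.4] [ 0.607 -0.159  0.15 ]
hook_tip 0.61 [249.6 195.3] [ 0.6   -0.154  0.31 ]
cap_top 0.42 [204.5 213.1] [ 0.512 -0.265  0.159]
tray_center 0.65 [385.3 173.8] [0.504 0.27  0.012]
cassette_a_center 0.97 [345.9 216.1] [0.616 0.078 0.069]
egg_tray 0.96 [370.5 267.9] [0.761 0.087 0.02 ]
egg_stand 0.95 [312. 275.] [ 0.727 -0.069  0.048]
top [0.46921465 0.01603976 1.07323974]
dust_stand 0.57 [387.7 209.7] [ 0.603 -0.163  0.   ]
hook_hinge 0.85 [396.6 201.2] [ 0.603 -0.159  0.15 ]
tray_center 0.56 [223.3 248.3] [0.508 0.263 0.012]
cassette_a_center 0.91 [297.9 201.9] [0.617 0.068 0.069]
egg_tray 0.91 [292.3 150. ] [0.761 0.084 0.02 ]
egg_stand 0.58 [347.2 160.7] [ 0.724 -0.057  0.048]
```

```bash
cd pics; python3 -c "
import cv2,numpy as np
cv2.imwrite('both0.png',cv2.resize(np.vstack([cv2.imread('scene0.png'),cv2.imread('top0.png')]),None,fx=.75,fy=.75))"
```

```text
(no output)
```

View pics/both0.png

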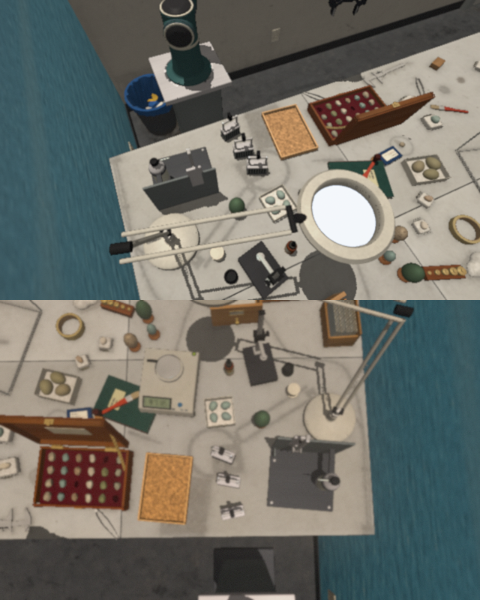

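The picture shows three cassettes in a row (top, full-res ≈(298,205), (300,239), (309,280)), the tray at top ≈(222,250), the stand at ≈(400,230), and the folded hook at the panel. I'll take close crops next.

```bash
python3 - <<'E'
from h import *
for n in("scene","top"):
    snapshot(n)
    for k in("cassette_a_center","cassette_b_center","cassette_c_center"):
        for d in place_of(n,k): print(n,k,np.round(d["confidence"],2),np.round(d["pixel"],1),at_z(n,d["pixel"],.069).round(3))
    for k in("cassette_a_center","tray_center","dust_stand","hook_tip"):
      for d in trace(n,k):
        r=d["region"].astype(np.uint8); print(n,k,round(d["confidence"],2),np.round(d["extent"],1),cv2.minAreaRect(cv2.findNonZero(r)) if r.any() else 0)
a=cv2.imread("pics/scene0.png")[140:310,140:440]; b=cv2.imread("pics/top0.png")[160:320,170:470]
cv2.imwrite("pics/crop0.png",np.vstack([cv2.resize(a,None,fx=1.75,fy=1.75,interpolation=2),cv2.resize(b,None,fx=1.75,fy=1.75,interpolation=2)]))
E
```

```text
scene cassette_a_center 0.95 [341.7 216.4] [0.612 0.067 0.069]
scene cassette_b_center 0.88 [305.8 168.8] [0.428 0.036 0.069]
scene cassette_c_center 0.84 [323.8 193.5] [0.526 0.051 0.069]
scene cassette_a_center 0.63 [342.3 216.5  29.2  35.4] ((342.5, 216.0), (32.0, 29.0), 90.0)
scene tray_center 0.89 [384.  174.9  72.4  75.9] ((385.4224548339844, 173.8189697265625), (74.58206176757812, 53.966941833496094), 66.80140686035156)
scene tray_center 0.48 [255.4 208.8   9.2  22.2] ((253.1992950439453, 208.437744140625), (24.33924102783203, 4.77239990234375), 72.6459732055664)
scene dust_stand 0.61 [242.8 237.1 104.9  89.1] ((238.36390686035156, 237.03512573242188), (70.528076171875, 99.70133209228516), 75.52970886230469)
top cassette_a_center 0.76 [298.4 199.6] [0.622 0.067 0.069]
top cassette_b_center 0.96 [309.3 282.5] [0.421 0.042 0.069]
top cassette_c_center 0.87 [303.4 239.6] [0.524 0.055 0.069]
top cassette_a_center 0.94 [296.7 205.5  33.2  24.2] ((296.4000244140625, 206.30001831054688), (32.57146072387695, 17.392528533935547), 18.434947967529297)
top tray_center 0.92 [221.6 253.2  78.1  97.5] ((220.3953399658203, 250.8102264404297), (66.15706634521484, 93.42955017089844), 6.115502834320068)
top dust_stand 0.79 [416.6 231.8 120.  101.7] ((413.05712890625, 230.04888916015625), (112.77745056152344, 101.17289733886719), 5.013113975524902)
top dust_stand 0.41 [403.6 189.   22.3  20.4] ((402.50006103515625, 191.50001525878906), (7.0710673332214355, 28.284271240234375), 45.0)
top hook_tip 0.58 [439.5 241.1  28.7  10.6] ((438.0, 241.5), (11.0, 28.0), 90.0)
top hook_tip 0.49 [401.6 191.5  22.   22.2] ((403.17254638671875, 191.58848571777344), (8.184270858764648, 27.751266479492188), 41.18592834472656)
top hook_tip 0.49 [298.1 205.7  30.1  29.8] ((296.60858154296875, 205.792236328125), (31.73993682861328, 17.8116455078125), 21.250505447387695)
```

View pics/crop0.png

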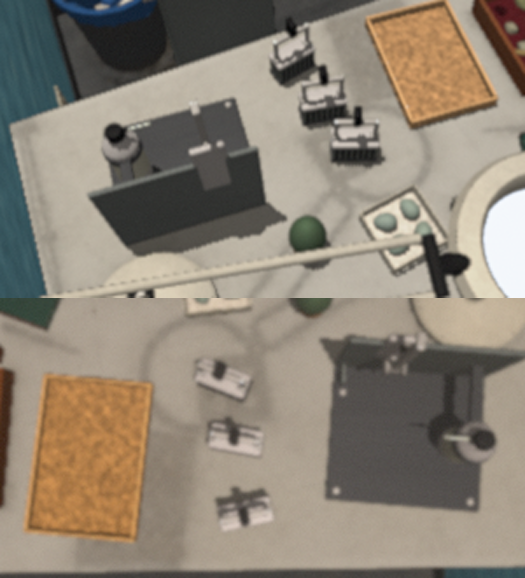

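The crops confirm all three cassettes, with black tabs up and the bails roughly across y. The tray is empty, the straw is short, and the hook is upright at its plate. Next I'll fit the poses by silhouette.

```bash
cat >> h.py <<'E'
from scipy.optimize import minimize
def B(x0,x1,y0,y1,z0,z1): return np.array([[x,y,z] for x in(x0,x1) for y in(y0,y1) for z in(z0,z1)])/1000.
def C(x,y,r,z0,z1): a=np.arange(0,6.28,.4); return np.array([[x+r*np.cos(i),y+r*np.sin(i),z] for i in a for z in(z0,z1)])/1000.
CAS=[B(-18,18,-38,38,0,56),B(-4,4,-35,-27,56,108),B(-4,4,27,35,56,108),B(-4,4,-35,35,100,108),B(-11,11,-6,6,108,138)]
TRAY=[B(-115,115,-80,80,0,24)]
STAND=[B(-179,26,-160,65,0,8),B(18,26,-160,65,0,194),B(8,18,-23,23,120,235),C(-85,-120,26,8,140)]
def pose(q,P,dz=0):
    c,s=np.cos(q[2]),np.sin(q[2]); return P@np.array([[c,-s,0],[s,c,0],[0,0,1]]).T+[q[0],q[1],dz]
def mask(n,q,M):
    m=np.zeros((800,1280),np.uint8)
    for P in M: cv2.fillConvexPoly(m,cv2.convexHull(np.round(proj(n,pose(q,P))*2*16+8).astype(np.int32)),1,shift=4)
    return m.astype(bool)
def fit(regs,M,q0):
    R={n:cv2.resize(r.astype(np.uint8)*255,(1280,800))>127 for n,r in regs.items()}
    def f(q):
        s=0
        for n,r in R.items(): m=mask(n,q,M); s+=1-(m&r).sum()/max(1,(m|r).sum())
        return s/len(R)
    best=None
    for y in q0[2]:
        o=minimize(f,[q0[0],q0[1],y],method="Nelder-Mead",options=dict(initial_simplex=[[q0[0],q0[1],y],[q0[0]+.012,q0[1],y],[q0[0],q0[1]+.012,y],[q0[0],q0[1],y+.2]],xatol=3e-4,fatol=1e-4))
        if best is None or o.fun<best.fun: best=o
    return best.x,best.fun
def find(thing,M,z,yaws,cams=("scene","top"),near=None,snap=True):
    regs={};pts=[]
    for n in cams:
        if snap: snapshot(n)
        p=[d for d in place_of(n,thing) if d["confidence"]>.4]
        if near is not None: p=sorted(p,key=lambda d:np.hypot(*(at_z(n,d["pixel"],z)[:2]-near[:2])))
        if p: pts.append(at_z(n,p[0]["pixel"],z)[:2])
        c=np.mean(pts,0) if pts else near
        if c is None: continue
        px=proj(n,[[c[0],c[1],z]])[0]
        t=[d for d in trace(n,thing) if d["confidence"]>.4 and d["region"].any()]
        t=sorted(t,key=lambda d:np.hypot(*(np.array(d["extent"][:2])-px)))
        if t and np.hypot(*(np.array(t[0]["extent"][:2])-px))<(15 if M is CAS else 50): regs[n]=t[0]["region"]
    c=np.mean(pts,0) if pts else np.array(near[:2])
    if not regs: return c,None,None,pts,[]
    q,e=fit(regs,M,[c[0],c[1],yaws])
    return c,q,e,pts,list(regs)
E
python3 - <<'E'
from h import *
for k,M,z,y in(("dust_stand",STAND,0,[0,.1,-.1]),("tray_center",TRAY,.012,[1.57,1.45]),*[(f"cassette_{i}_center",CAS,.069,[0,.3,-.3]) for i in "abc"]):
    c,q,e,p,r=find(k,M,z,y); print(k,c.round(3),q if q is None else q.round(4),e,np.round(p,3).tolist(),r)
    if q is None: continue
    for n in("scene","top"):
        f="pics/ov_%s.png"%n; im=cv2.imread(f) if k!="dust_stand" else cv2.imread(f"pics/{n}0.png")
        if im.shape[0]==400: im=cv2.resize(im,None,fx=2,fy=2,interpolation=2)
        for P in M:
            h=cv2.convexHull(np.round(proj(n,pose(q,P))*2+.5).astype(np.int32)); cv2.polylines(im,[h],True,(0,0,255),1)
        cv2.imwrite(f,im)
a=cv2.imread("pics/ov_scene.png")[290:610,300:880];b=cv2.imread("pics/ov_top.png")[330:610,340:920]
cv2.imwrite("pics/ov.png",np.vstack([a,b]))
E
```

```text
dust_stand [ 0.604 -0.158] [ 0.6083 -0.1543 -0.0931] 0.03646457996084329 [[0.604, -0.156], [0.604, -0.159]] ['scene', 'top']
tray_center [0.505 0.267] [0.5014 0.2676 3.0463] 0.0336396477188694 [[0.51, 0.265], [0.499, 0.269]] ['scene', 'top']Traceback (most recent call last):
  File "<stdin>", line 3, in <module>
  File "h.py", line 50, in find
    q,e=fit(regs,M,[c[0],c[1],yaws])
        ~~~^^^^^^^^^^^^^^^^^^^^^^^^^
  File "h.py", line 32, in fit
    o=minimize(f,[q0[0],q0[1],y],method="Nelder-Mead",options=dict(initial_simplex=[[q0[0],q0[1],y],[q0[0]+.012,q0[1],y],[q0[0],q0[1]+.012,y],[q0[0],q0[1],y+.2]],xatol=3e-4,fatol=1e-4))
    res = _minimize_neldermead(fun, x0, args, callback, bounds=bounds,
                               **options)
    fxcc = func(xcc)
    fx = function(np.copy(x), *(wrapper_args + args))
  File "h.py", line 28, in f
    for n,r in R.items(): m=mask(n,q,M); s+=1-(m&r).sum()/max(1,(m|r).sum())
                            ~~~~^^^^^^^
  File "h.py", line 22, in mask
    for P in M: cv2.fillConvexPoly(m,cv2.convexHull(np.round(proj(n,pose(q,P))*2*16+8).astype(np.int32)),1,shift=4)
                                                             ~~~~^^^^^^^^^^^^^
  File "h.py", line 9, in proj
    p=camera_params(n); return cv2.projectPoints(np.array(P,float).reshape(-1,1,3),np.array(p["rvec"],float),np.array(p["tvec"],float),np.array(p["K"],float),np.array(p["D"],float))[0][:,0]
ValueError: time passes only in moves, steps and waits
```

```bash
python3 - <<'E'
s=open("h.py").read()
s=s.replace("def cam(n):","_cp={n:camera_params(n) for n in('scene','top')}\ndef cam(n):").replace("p=camera_params(n);","p=_cp[n];")
open("h.py","w").write(s)
E
cat > meas.py <<'E'
from h import *
for k,M,z,y in(("dust_stand",STAND,0,[-.1]),("tray_center",TRAY,.012,[-.1]),*[(f"cassette_{i}_center",CAS,.069,[0,.35,-.35]) for i in "abc"]):
    c,q,e,p,r=find(k,M,z,y); print(k,c.round(3),q if q is None else q.round(4),e,np.round(p,3).tolist(),r)
    if q is None: continue
    for n in("scene","top"):
        f="pics/ov_%s.png"%n; im=cv2.imread(f) if k!="dust_stand" else cv2.imread(f"pics/{n}0.png")
        if im.shape[0]==400: im=cv2.resize(im,None,fx=2,fy=2,interpolation=2)
        for P in M:
            h=cv2.convexHull(np.round(proj(n,pose(q,P))*2+.5).astype(np.int32)); cv2.polylines(im,[h],True,(0,0,255),1)
        cv2.imwrite(f,im)
a=cv2.imread("pics/ov_scene.png")[290:610,300:880];b=cv2.imread("pics/ov_top.png")[330:610,340:920]
cv2.imwrite("pics/ov.png",np.vstack([a,b]))
E
time python3 meas.py
```

```text
dust_stand [ 0.605 -0.156] [ 0.6091 -0.1548 -0.0899] 0.033138729052039184 [[0.609, -0.159], [0.601, -0.154]] ['scene']
tray_center [0.504 0.269] [ 0.5014  0.2671 -0.1038] 0.03138825008654195 [[0.506, 0.268], [0.502, 0.27]] ['scene', 'top']
cassette_a_center [0.618 0.071] [ 0.61    0.0726 -0.4005] 0.12529819176812068 [[0.615, 0.072], [0.622, 0.071]] ['scene', 'top']
cassette_b_center [0.421 0.043] [0.4187 0.0419 0.2179] 0.08128908674616586 [[0.423, 0.039], [0.42, 0.047]] ['scene', 'top']
cassette_c_center [0.526 0.056] [ 0.5215  0.0545 -0.2133] 0.10838422818791948 [[0.533, 0.057], [0.519, 0.055]] ['scene', 'top']
real	0m21.478s
user	0m6.584s
sys	0m0.292s
```

View pics/ov.png

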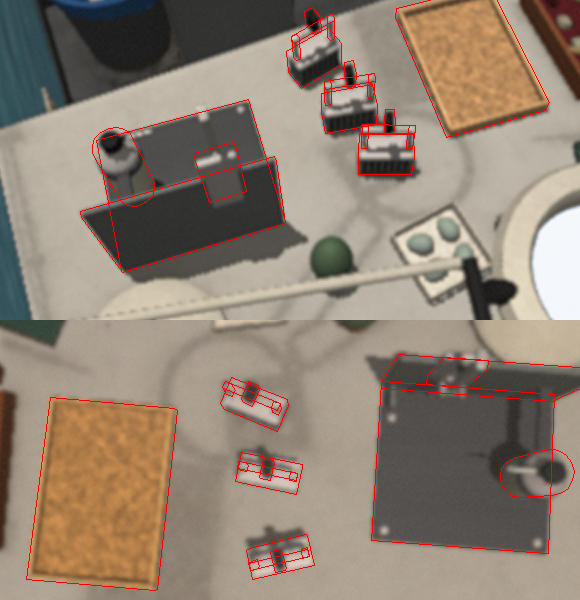

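The overlays fit all five things well: stand (0.608,-0.154, yaw -0.093), tray, and the three cassettes. Now I'll unfold the hook.

```bash
cat >> h.py <<'E'
SQ=np.array([.6085,-.1546,-.092])
def st(x,y,z): return pose(SQ,np.array([[x,y,z]]))[0]
def down(p,yaw):
    best=None
    for y in (yaw,yaw+np.pi,yaw-np.pi):
        Y=np.array([-np.sin(y),np.cos(y),0]);Zt=np.array([0,0,-1.]);R=np.stack([np.cross(Y,Zt),Y,Zt],1)
        rv=cv2.Rodrigues(R)[0].ravel(); j=ik(p,rv)
        if j is not None and (best is None or abs(j[5])<best[0]): best=(abs(j[5]),rv)
    if best is None: raise PlanningError("no ik %s"%p)
    return best[1]
G=tcp_to_grasp
def go(p,yaw): movep(p,down(p,yaw))
def stat(m=""):
    s=state(); print(m,"t%.1f"%s["t"],np.round(s["tool_pos"],4),"F",np.round(s["wrist_force"],1),"grip %.3f %.1f"%(s["grip_width"],np.max(s["finger_force"])))
def arc(a0,a1,r=.142,n=10,sp=.12):
    for a in np.linspace(a0,a1,n+1)[1:]:
        if servo_line(st(-r*np.sin(a),0,.15+r*np.cos(a)-G),max_speed=sp,until_force=25): stat("arc stop %.2f"%a); break
E
python3 - <<'E'
from h import *
p=st(0,0,.292-G)
go(p+[0,0,.10],SQ[2]); command_gripper(.5,30); stat()
servo_line(p,max_speed=.12); stat("at"); command_gripper(0.,30); stat("grip")
arc(0,1.53); stat("arc")
command_gripper(.5); stat("open"); servo_line(st(-.142,0,.26),max_speed=.2); stat()
go([.45,.3,.35],0); 
save("scene","s1.png");a=cv2.imread("pics/s1.png")[140:310,140:440]
for n in("scene","top"):
    if n=="top": save(n,"t1.png")
    for d in place_of(n,"hook_tip"): print(n,d["confidence"],at_z(n,d["pixel"],.158),st(-.16,0,.158))
b=cv2.imread("pics/t1.png")[160:320,170:470]
cv2.imwrite("pics/c1.png",np.vstack([cv2.resize(i,None,fx=1.75,fy=1.75,interpolation=2) for i in(a,b)]))
E
```

```text
t7.8 [ 0.6085 -0.1545  0.3733] F [ 0.3 -0.3 -0.5] grip 0.503 0.0
at t8.8 [ 0.6091 -0.1548  0.2744] F [0.8 0.3 0.5] grip 0.496 0.0
grip t9.1 [ 0.6091 -0.1547  0.2745] F [-0.2  0.8  3.7] grip 0.113 31.0
arc t12.5 [ 0.4675 -0.1414  0.1376] F [ 0.9  5.7 -1.2] grip 0.109 29.1
open t12.9 [ 0.4674 -0.142   0.1375] F [-0.8 -0.1 -0.2] grip 0.500 0.0
 t13.7 [ 0.4664 -0.1413  0.2588] F [ 0.9  1.4 -0.3] grip 0.502 0.0
scene 0.58 [ 0.43911549 -0.14117718  0.158     ] [ 0.44917664 -0.13990076  0.158     ]
```

View pics/c1.png

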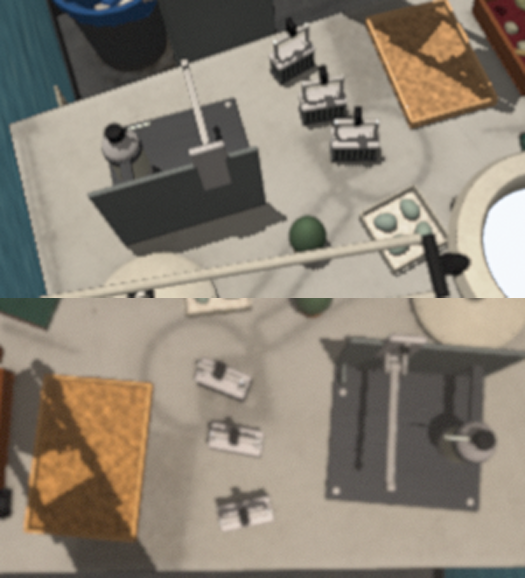

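The hook is right out: bar in scene crop (185,62)→(205,145), in top crop (391,490)→(396,365). Everything else is unmoved. I'll hang the first cassette, b.

```bash
cat >> h.py <<'E'
def cas(i,near=None):
    for t in range(3):
        c,q,e,p,r=find(f"cassette_{i}_center",CAS,.069,[0,.35,-.35],near=near)
        if q is not None:
            print(i,"fit",q.round(3),round(e,3),r,"pts",np.round(p,3).tolist())
            if e<.2 and np.hypot(*(q[:2]-c))<.015: return q
    raise SystemExit("bad fit")
TG=.112
def pick(q,lift=.16,z0=0.):
    p=np.array([q[0],q[1],TG+z0]); go(p+[0,0,.08],q[2]); command_gripper(.5,40)
    servo_line(p,max_speed=.12); command_gripper(0.,40); stat("grip")
    servo_line(p+[0,0,lift],max_speed=.2); stat("lift")
def hang(r,f=.081):
    yaw=SQ[2]; a=st(-.205,0,0); 
    go([a[0],a[1],TG+.16],yaw); servo_line([a[0],a[1],TG+f],max_speed=.15)
    stat("pre"); b=st(-r,0,0)
    hit=servo_line([b[0],b[1],TG+f],max_speed=.12,until_force=6); stat("thread %s"%hit)
    if hit: raise SystemExit
    fh=.055+.05*r
    hit=servo_line([b[0],b[1],TG+fh-.0015],max_speed=.05,until_force=4); stat("down %s"%hit)
    command_gripper(.45); servo_line([b[0],b[1],TG+fh+.07],max_speed=.15); stat("rel")
def look(f):
    ims=[]
    for n,(r,c) in(("scene",(140,140)),("top",(160,170))):
        ims.append(cv2.resize(snapshot(n)[r:r+165,c:c+300,::-1],None,fx=1.75,fy=1.75,interpolation=2))
    cv2.imwrite("pics/"+f,np.vstack(ims))
E
python3 - <<'E'
from h import *
print("tip top",at_z("top",[393.4,269.7],.163), st(-.16,0,.163))
q=cas("b"); pick(q); hang(.05); go([.45,.3,.35],0); look("c2.png"); stat()
E
```

```text
tip top [ 0.45086883 -0.14368258  0.163     ] [ 0.44917664 -0.13990076  0.163     ]
b fit [0.419 0.043 0.202] 0.106 ['scene', 'top'] pts [[0.421, 0.043], [0.428, 0.045]]
grip t19.7 [0.4203 0.0426 0.1129] F [-0.5 -1.4  3.1] grip 0.129 42.0
lift t20.6 [0.4183 0.0427 0.2703] F [ 0.7  0.4 -2.6] grip 0.130 41.3
pre t22.1 [ 0.405  -0.1353  0.1936] F [ 0.3 -0.2 -2.1] grip 0.134 41.3
thread False t23.5 [ 0.5581 -0.1499  0.1929] F [-0.2  0.2 -1.8] grip 0.131 41.3
down True t24.0 [ 0.5584 -0.15    0.1704] F [-1.6 -0.2  4.1] grip 0.130 42.2
rel t24.9 [ 0.5584 -0.1499  0.239 ] F [ 0.  -0.6 -0.6] grip 0.450 0.0
 t27.1 [0.4502 0.2995 0.3496] F [-0.6 -0.1  0.6] grip 0.446 0.0
```

View pics/c2.png

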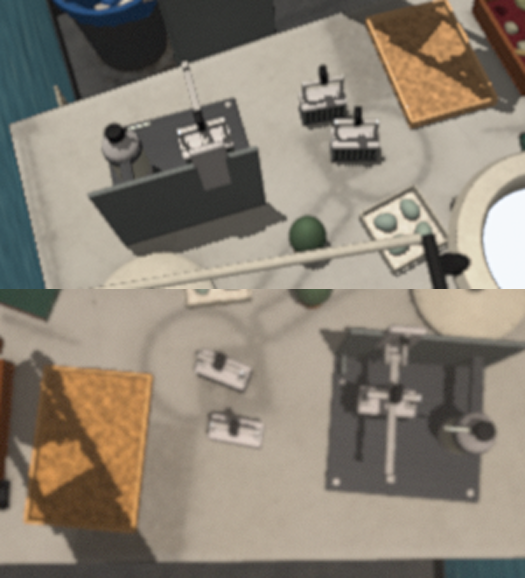

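Cassette b hangs on the bar near the hinge (scene crop (203,135), top crop (390,400)). Next c and a.

```bash
python3 - <<'E'
from h import *
q=cas("c",near=[.5215,.0545]); pick(q); hang(.092); go([.45,.3,.35],0)
q=cas("a",near=[.61,.0726]); pick(q); hang(.134); go([.45,.3,.35],0); look("c3.png"); stat()
E
```

```text
c fit [ 0.522  0.053 -0.167] 0.097 ['scene', 'top'] pts [[0.531, 0.059], [0.518, 0.055]]
grip t30.0 [0.5228 0.0532 0.1131] F [-0.1  1.4  5.2] grip 0.126 43.4
lift t30.9 [0.521  0.0529 0.2701] F [-0.   0.1 -2. ] grip 0.132 42.6
pre t33.8 [ 0.404  -0.1362  0.1927] F [ 0.1 -0.2 -1.7] grip 0.123 64.4
thread False t34.9 [ 0.5162 -0.1461  0.1928] F [-1.4 -0.4 -1.5] grip 0.122 64.4
down True t35.4 [ 0.5169 -0.1463  0.1744] F [-2.5 -0.   6.3] grip 0.122 65.4
rel t36.3 [ 0.5166 -0.146   0.2411] F [-0.5 -0.1 -0.8] grip 0.450 0.0
a fit [ 0.609  0.072 -0.369] 0.112 ['scene', 'top'] pts [[0.615, 0.068], [0.62, 0.072]]
grip t41.3 [0.6103 0.0721 0.1133] F [1.4 1.  3.7] grip 0.133 41.6
lift t42.3 [0.608  0.0718 0.2699] F [ 0.3  0.1 -2.3] grip 0.132 40.8
pre t45.0 [ 0.4031 -0.1356  0.1921] F [-0.6 -0.3 -3.2] grip 0.131 58.6
thread True t45.4 [ 0.4426 -0.1389  0.1918] F [-2.1 -0.7  0.7] grip 0.132 59.1
```

```bash
python3 - <<'E'
from h import *
look("c3.png"); stat()
E
```

```text
t45.5 [ 0.4419 -0.1387  0.1914] F [-2.1 -0.5  0.2] grip 0.132 59.1
```

View pics/c3.png

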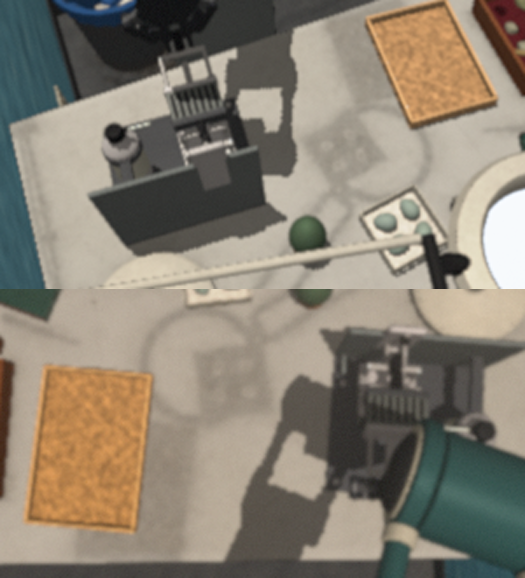

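The cassette has pivoted in the fingers (foot swung ahead under the bar, scene crop (195,100)). I'll back out, loosen the grip so it swings level over free worktop, and look.

```bash
python3 - <<'E'
from h import *
a=st(-.235,0,0); print(servo_line([a[0],a[1],.1914],max_speed=.1,until_force=10)); stat("back")
servo_line([a[0],a[1],.275],max_speed=.1); command_gripper(0.,20); stat("loose"); 
servo_line([.43,.04,.275],max_speed=.12); stat(); hold(.5)
look("c4.png")
E
```

```text
False
back t46.3 [ 0.3766 -0.1338  0.1939] F [ 1.7 -0.1  7.9] grip 0.133 60.1
loose t47.5 [ 0.3741 -0.1328  0.2743] F [ 0.  -0.8 -1.1] grip 0.133 58.8
 t49.2 [0.4299 0.0396 0.275 ] F [ 0.1  0.1 -1.7] grip 0.130 58.8
```

View pics/c4.png

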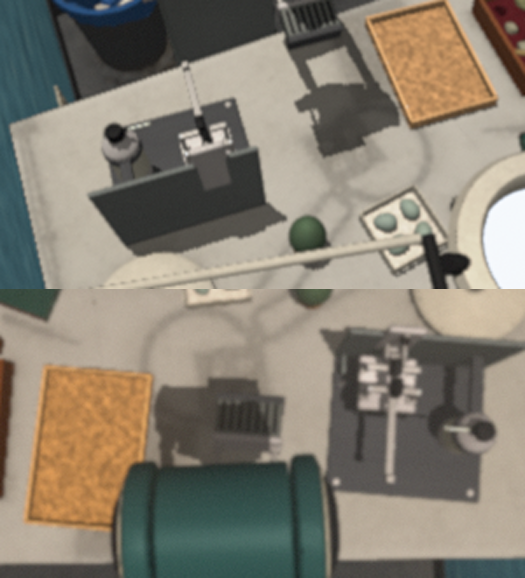

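Held cassette a is tilted roughly 50° forward (top crop (250,420)). The other two hang safely, now pushed together near the hinge. I'll fit the tilt and then stand a upright on the worktop by rolling it about its lowest edge.

```bash
cat >> h.py <<'E'
def tiltpose(P,phi,xo,tcp,yaw):
    Q=P-[xo,0,.131]; c,s=np.cos(phi),np.sin(phi)
    Q=Q@np.array([[c,0,-s],[0,1,0],[s,0,c]]).T   # phi>0: foot towards +x
    return pose([tcp[0],tcp[1],yaw],Q,tcp[2]+G)
def fit_tilt(yaw):
    tcp=np.array(state()["tool_pos"]); R={}
    for n in("scene","top"):
        snapshot(n)
        for d in trace(n,"cassette_a_center"):
            w=at_z(n,d["extent"][:2],tcp[2]-.05)
            if np.hypot(*(w[:2]-tcp[:2]))<.12 and n not in R: R[n]=d["region"]
    print(list(R))
    def f(v):
        s=0
        for n,r in R.items():
            m=np.zeros((400,640),np.uint8)
            for P in CAS: cv2.fillConvexPoly(m,cv2.convexHull(np.round(proj(n,tiltpose(P,v[0],v[1],tcp,yaw))*16).astype(np.int32)),1,shift=4)
            m=m>0; s+=(r&~m).sum()/r.sum()+.5*(m&~r).sum()/m.sum()
        return s
    o=[minimize(f,[p,0.],method="Nelder-Mead",options=dict(initial_simplex=[[p,0],[p+.2,0],[p,.006]])) for p in(-.3,.3,.7,1.1,1.5)]
    o.sort(key=lambda k:k.fun); print([(k.x.round(3).tolist(),round(k.fun,3)) for k in o]); return o[0].x
E
python3 - <<'E'
from h import *
fit_tilt(SQ[2])
E
```

```text
['scene', 'top']
[([1.338, -0.008], np.float64(0.509)), ([1.33, -0.009], np.float64(0.509)), ([1.117, 0.0], np.float64(0.52)), ([1.124, 0.001], np.float64(0.52)), ([1.032, -0.008], np.float64(0.53))]
```

```bash
python3 - <<'E'
from h import *
servo_line([.43,.04,.119],max_speed=.12); stat()
for w in (.125,.13,.133,.136,.139,.142,.145,.148,.151):
    command_gripper(w,20); hold(.15); s=state(); print(w,round(s["grip_width"],4),round(float(np.max(s["finger_force"])),1),np.round(s["wrist_force"],1),np.round(s["torque"],2))
    if np.max(s["finger_force"])<6: break
hold(.6); stat(); fit_tilt(SQ[2])
E
```

```text
t51.5 [0.4308 0.04   0.1198] F [-0.   0.8 -0.7] grip 0.135 58.8
0.125 0.1281 58.8 [-0.9 -0.8 -2.3] [0.01 0.23 0.01]
0.13 0.1322 53.1 [-0.2  0.9 -2. ] [0.02 0.16 0.01]
0.133 0.1354 38.0 [-0.4 -0.1 -1.9] [ 0.05  0.2  -0.04]
0.136 0.1402 22.8 [ 0.   0.2 -2.7] [ 0.06  0.21 -0.01]
0.139 0.1399 8.9 [ 0.4 -0.5 -1.9] [ 0.06  0.15 -0.02]
0.142 0.1394 0.0 [-0.3  0.6  0.7] [-0.05  0.02 -0.01]
 t54.2 [0.43  0.04  0.119] F [ 0.  -0.3 -0.6] grip 0.143 0.0
['scene', 'top']
[([-0.06, -0.052], np.float64(0.399)), ([-0.025, -0.049], np.float64(0.401)), ([0.514, 0.004], np.float64(0.679)), ([0.603, 0.014], np.float64(0.687)), ([1.588, 0.0], np.float64(1.709))]
```

```bash
python3 - <<'E'
from h import *
command_gripper(.45); servo_line([.43,.04,.3],max_speed=.2); go([.45,.3,.35],0); look("c5.png"); stat()
for i in "abc":
    c,q,e,p,r=find(f"cassette_{i}_center",CAS,.069,[0,.35,-.35]); print(i,c,q,e,p,r)
E
```

```text
t58.3 [0.4501 0.2997 0.3499] F [-0.9  0.4  0.8] grip 0.450 0.0
a [0.51711661 0.05882319] [ 0.51041426  0.05959013 -0.07186101] 0.10041411144081763 [array([0.51122168, 0.05564203]), array([0.52301155, 0.06200435])] ['scene', 'top']
b [ 0.59018711 -0.15582512] [ 0.60731079 -0.16171577 -0.01933201] 0.32432432432432434 [array([ 0.57171173, -0.1519566 ]), array([ 0.60866249, -0.15969364])] ['top']
c [ 0.54899064 -0.15460192] [ 0.56376985 -0.15876187 -0.05301363] 0.586336747759283 [array([ 0.53361455, -0.15331057]), array([ 0.56436673, -0.15589327])] ['scene', 'top']
```

View pics/c5.png

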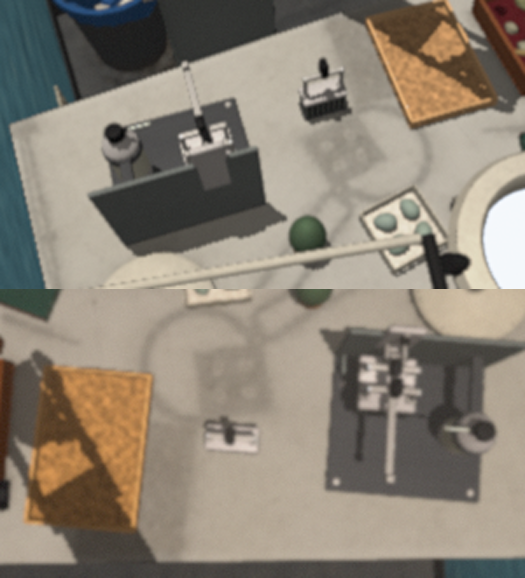

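Cassette a landed upright at (0.514,0.060). I'll re-grip it firmly and carry it gently.

```bash
cat >> h.py <<'E'
def pick(q,lift=.16,z0=0.,grip=100,op=.5):
    p=np.array([q[0],q[1],TG+z0]); go(p+[0,0,.06],q[2]); command_gripper(op,grip)
    servo_line(p,max_speed=.12); command_gripper(0.,grip); stat("grip")
    if lift: servo_line(p+[0,0,lift],max_speed=.12); stat("lift")
def hang(r,f=.081):
    a=st(-.205,0,0); o=down([a[0],a[1],TG+.16],SQ[2])
    servo_line([a[0],a[1],TG+.16],o,max_speed=.12); servo_line([a[0],a[1],TG+f],max_speed=.1)
    stat("pre"); b=st(-r,0,0)
    hit=servo_line([b[0],b[1],TG+f],max_speed=.1,until_force=6); stat("thread %s"%hit)
    if hit: raise SystemExit
    fh=.055+.05*r
    hit=servo_line([b[0],b[1],TG+fh-.0015],max_speed=.05,until_force=4); stat("down %s"%hit)
    command_gripper(.45); servo_line([b[0],b[1],TG+fh+.07],max_speed=.15); stat("rel")
E
python3 - <<'E'
from h import *
q=[.514,.0596,-.075]; pick(q); hang(.134)
go([.45,.3,.35],0); look("c6.png"); stat()
E
```

```text
grip t61.6 [0.5152 0.0594 0.1133] F [ 0.3 -1.7  5.4] grip 0.118 99.7
lift t63.1 [0.5134 0.0595 0.2709] F [ 1.2 -0.4 -2.2] grip 0.118 99.1Traceback (most recent call last):
  File "<stdin>", line 2, in <module>
  File "h.py", line 123, in hang
    servo_line([a[0],a[1],TG+.16],o,max_speed=.12); servo_line([a[0],a[1],TG+f],max_speed=.1)
    ~~~~~~~~~~^^^^^^^^^^^^^^^^^^^^^^^^^^^^^^^^^^^^
rig.PlanningError: the arm cannot follow that straight line within its joint ranges
```

```bash
cat >> h.py <<'E'
def near(yaw):
    R0=cv2.Rodrigues(np.array(state()["eef_rot"],float))[0]; c=[]
    for y in(yaw,yaw+np.pi):
        Y=np.array([-np.sin(y),np.cos(y),0]);Zt=np.array([0,0,-1.]);c.append(np.stack([np.cross(Y,Zt),Y,Zt],1))
    return cv2.Rodrigues(max(c,key=lambda R:np.trace(R0.T@R)))[0].ravel()
_hang=hang
def hang(r):
    global down; d=down; down=lambda p,y:near(y); _hang(r); down=d
E
python3 - <<'E'
from h import *
hang(.134)
go([.45,.3,.35],0); look("c6.png"); stat()
E
```

```text
pre t66.1 [ 0.4049 -0.136   0.1937] F [ 0.5 -0.5 -2.5] grip 0.119 99.1
thread False t66.9 [ 0.4745 -0.1422  0.1927] F [-0.4 -0.3 -2.1] grip 0.119 99.1
down True t67.3 [ 0.4756 -0.1426  0.1751] F [0.7 0.8 4.1] grip 0.123 99.7
rel t68.3 [ 0.4747 -0.1422  0.2432] F [-0.4  0.5 -0.3] grip 0.450 0.0
 t70.1 [0.4504 0.2989 0.3495] F [ 0.5 -0.5 -0.6] grip 0.448 0.0
```

View pics/c6.png

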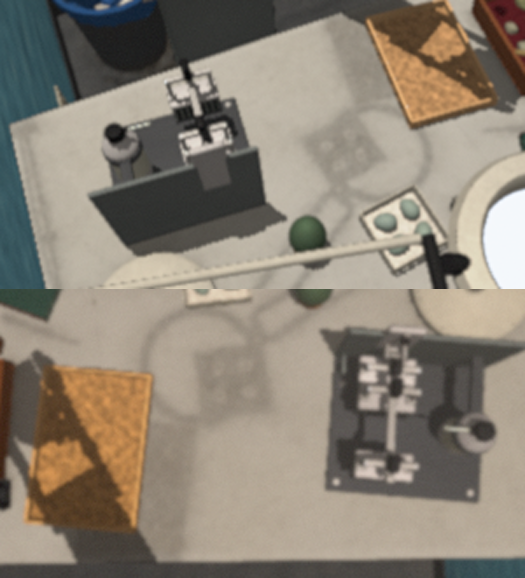

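All three hang together (tabs at top crop (393,367), (395,385), (392,462)). Now I'll press the cap.

```bash
python3 - <<'E'
from h import *
c=st(-.085,-.12,.159); print(c, at_z("top",[445.4,240.6],.159))
for n in("scene","top"):
    for d in place_of(n,"cap_top"): print(n,d["confidence"],at_z(n,d["pixel"],.159))
command_gripper(0.); go(c+[0,0,.10],SQ[2]); servo_line(c+[0,0,.01],max_speed=.15); stat("above")
h=servo_line(c-[0,0,.012],max_speed=.03,until_force=14); stat("press %s"%h); hold(.3); stat()
servo_line(c+[0,0,.08],max_speed=.08); stat("up")
E
```

```text
[ 0.51283503 -0.26628354  0.159     ] [ 0.512721  -0.2615818  0.159    ]
top 0.47 [ 0.50970638 -0.27247287  0.159     ]
above t73.5 [ 0.5135 -0.2664  0.1698] F [0.3 0.  0.6] grip 0.005 0.0
press True t74.1 [ 0.5135 -0.2667  0.1534] F [-2.2  1.2  7.1] grip 0.001 3.5
 t74.4 [ 0.5134 -0.2667  0.1534] F [-1.5  0.6  7.5] grip 0.001 3.6
up t75.6 [ 0.5124 -0.266   0.2382] F [0.2 0.7 0.2] grip -0.005 0.0
```

The force reading (7.5 N at z 0.1534) leaves it doubtful that the cap was fully down. I'll press again, a little deeper.

```bash
python3 - <<'E'
from h import *
c=st(-.085,-.12,.159)
servo_line(c+[0,0,.004],max_speed=.15)
for z in (.154,.153,.152,.151,.150,.149,.148):
    servo_line([c[0],c[1],z],max_speed=.03); s=state(); print(z,s["tool_pos"][2].round(4),np.round(s["wrist_force"],1))
    if s["wrist_force"][2]>14: break
hold(.3); stat(); servo_line(c+[0,0,.1],max_speed=.1); stat("up")
go([.45,.3,.35],0)
for n in("scene","top"):
    snapshot(n)
    for k in "abc":
        for d in place_of(n,f"cassette_{k}_center"):
            w=at_z(n,d["pixel"],.129); v=w[:2]-SQ[:2]; ca,sa=np.cos(SQ[2]),np.sin(SQ[2]); print(n,k,round(d["confidence"],2),"r %.3f y %.3f"%(-(v[0]*ca+v[1]*sa),-v[0]*sa+v[1]*ca))
look("c7.png")
a=cv2.imread("pics/c7.png"); cv2.imwrite("pics/c7b.png",np.hstack([cv2.resize(a[40:200,80:280],(400,320)),cv2.resize(a[320:480,320:500],(400,320))]))
E
```

```text
0.154 0.1557 [ 1.8 -0.2  5.4]
0.153 0.1549 [ 0.8 -1.6  6.3]
0.152 0.1541 [ 1.1 -0.5  6.5]
0.151 0.1532 [ 0.7 -0.4  7.4]
0.15 0.153 [-0.5  1.1 10.7]
0.149 0.1529 [-3.9  1.2 14.7]
 t78.2 [ 0.5144 -0.2672  0.1529] F [-2.   1.2 15.8] grip 0.000 7.5
up t79.5 [ 0.5123 -0.266   0.2579] F [-0.6 -0.  -0.4] grip 0.001 0.0
scene a 0.92 r 0.129 y 0.001
scene b 0.63 r 0.003 y -0.002
scene c 0.84 r 0.045 y 0.001
scene c 0.32 r 0.019 y -0.001
top a 0.88 r 0.130 y -0.003
top b 0.91 r 0.012 y 0.003
top c 0.92 r 0.044 y 0.008
```

View pics/c7b.png

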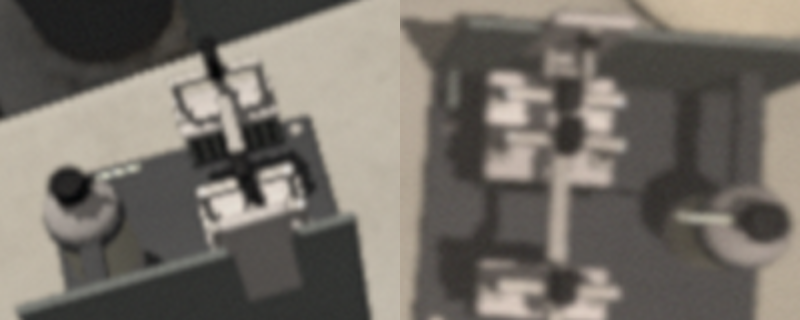

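The cap bottomed out (z stuck at 0.1529 as force rose to 15.8 N) and came up again. All three still hang, at r ≈ 0.130, 0.045 and 0.010. Next I'll measure the tray and move cassette a into it.

```bash
cat >> h.py <<'E'
def tray():
    for _ in range(3):
        c,q,e,p,r=find("tray_center",TRAY,.012,[-.1])
        print("tray",q,e,r,np.round(p,3).tolist())
        if q is not None and e<.06: return q
    raise SystemExit("tray?")
def unhang(r,rg=None):
    b=st(-r,0,0); fh=.056+.05*r; pick([b[0],b[1],SQ[2]],lift=0,z0=fh)
    p=np.array(state()["tool_pos"]); 
    h=servo_line([b[0],b[1],TG+.081],max_speed=.08,until_force=12); stat("up %s"%h)
    a=st(-.215,0,0); h=servo_line([a[0],a[1],TG+.081],max_speed=.09,until_force=8); stat("out %s"%h)
    if h: raise SystemExit
    servo_line([a[0],a[1],TG+.16],max_speed=.12)
def into(q,x):
    c=pose(q,np.array([[x,0,0]]))[0]; o=near(q[2])
    servo_line([c[0],c[1],TG+.165],o,max_speed=.14); servo_line([c[0],c[1],TG+.03],max_speed=.14)
    h=servo_line([c[0],c[1],TG+.004],max_speed=.04,until_force=4); stat("set %s"%h)
    command_gripper(.4); servo_line([c[0],c[1],TG+.12],max_speed=.15); stat("rel")
E
python3 - <<'E'
from h import *
q=tray(); command_gripper(.45); unhang(.130); into(q,.065)
go([.42,.05,.35],0); look("c8.png"); tray()
E
```

```text
tray [ 0.50196019  0.26736621 -0.10786395] 0.05027517161601608 ['scene', 'top'] [[0.501, 0.271], [0.499, 0.268]]
grip t86.1 [ 0.4799 -0.1428  0.1758] F [-0.3  1.5  4. ] grip 0.112 98.1
up True t86.3 [ 0.4794 -0.1427  0.1818] F [-0.3  0.7 -0.6] grip 0.114 98.1
out True t86.7 [ 0.4715 -0.1416  0.1809] F [ 3.3 -0.2 -0.7] grip 0.114 98.5
```

```bash
sed -i 's/until_force=12); stat("up/until_force=25); stat("up/' h.py; python3 - <<'E'
from h import *
q=[.502,.2674,-.106]
b=st(-.128,0,0); servo_line([b[0],b[1],.1815],max_speed=.05); stat("back")
h=servo_line([b[0],b[1],.194],max_speed=.04,until_force=20); stat("up %s"%h)
if h: raise SystemExit
a=st(-.215,0,0); h=servo_line([a[0],a[1],.194],max_speed=.09,until_force=8); stat("out %s"%h)
if h: raise SystemExit
servo_line([a[0],a[1],TG+.16],max_speed=.12)
into(q,.065)
go([.42,.05,.35],0); look("c8.png"); tray()
E
```

```text
back t87.0 [ 0.4805 -0.1426  0.1805] F [-0.4  0.7 -1.9] grip 0.114 98.5
up False t87.5 [ 0.4814 -0.143   0.1946] F [-0.4  0.2 -2.4] grip 0.118 98.4
out False t88.6 [ 0.395  -0.135   0.1942] F [-0.2  0.2 -2.9] grip 0.114 98.4
set True t94.3 [0.5665 0.2605 0.1205] F [-0.6  0.8  4.3] grip 0.112 99.2
rel t95.5 [0.5659 0.2602 0.2308] F [ 0.4  0.9 -0.7] grip 0.401 0.0
tray [ 0.50166166  0.26782136 -0.09956757] 0.2424166387171025 ['scene', 'top'] [[0.502, 0.268], [0.496, 0.265]]
tray [ 0.50151263  0.26760111 -0.10247393] 0.24627631869908928 ['scene', 'top'] [[0.497, 0.276], [0.505, 0.271]]
tray [ 0.5024464   0.26753798 -0.11063915] 0.2554815094707401 ['scene', 'top'] [[0.499, 0.277], [0.497, 0.262]]tray?
```

View pics/c8.png

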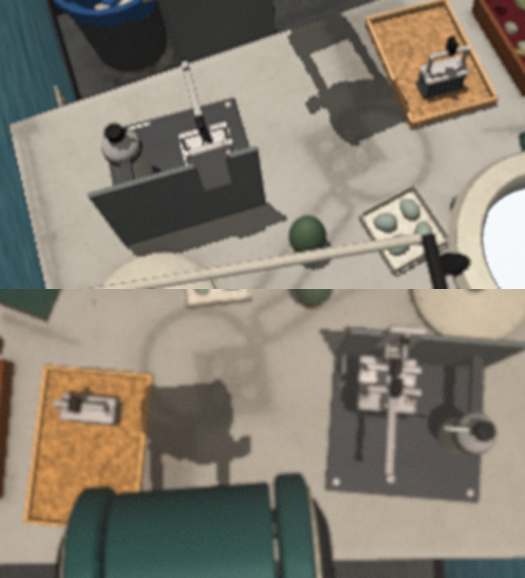

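Cassette a stands in the tray (top crop (90,405)) and the tray has not moved. Next c.

```bash
python3 - <<'E'
from h import *
q=[.502,.2674,-.106]
unhang(.046); into(q,0.)
go([.42,-.02,.38],0); look("c9.png"); c,q,e,p,r=find("tray_center",TRAY,.012,[-.1]); print(q,e,np.round(p,3).tolist())
for n in("scene","top"):
    for k in "abc":
        for d in place_of(n,f"cassette_{k}_center"):
            w=at_z(n,d["pixel"],.126); v=w[:2]-SQ[:2]; ca,sa=np.cos(SQ[2]),np.sin(SQ[2]); print(n,k,round(d["confidence"],2),"r %.3f y %.3f"%(-(v[0]*ca+v[1]*sa),-v[0]*sa+v[1]*ca))
E
```

```text
grip t103.2 [ 0.5635 -0.1506  0.1718] F [-0.7 -0.   4.6] grip 0.113 98.2
up False t103.7 [ 0.5631 -0.1505  0.1937] F [-0.4  0.3 -1.7] grip 0.112 97.7
out False t105.7 [ 0.3947 -0.1349  0.193 ] F [ 0.7  0.4 -1.5] grip 0.114 97.8
set True t111.3 [0.502  0.2675 0.1217] F [-1.  -0.8  3.7] grip 0.116 98.7
rel t112.5 [0.5013 0.2671 0.2308] F [ 0.5 -0.1 -0.3] grip 0.400 0.0
[ 0.50084099  0.26729581 -0.09322521] 0.29929010891851504 [[0.497, 0.274], [0.501, 0.273]]
scene a 0.62 r 0.058 y 0.384
scene b 0.51 r 0.016 y -0.001
scene c 0.63 r 0.127 y 0.389
top a 0.67 r 0.084 y 0.397
top b 0.6 r 0.014 y 0.009
```

View pics/c9.png

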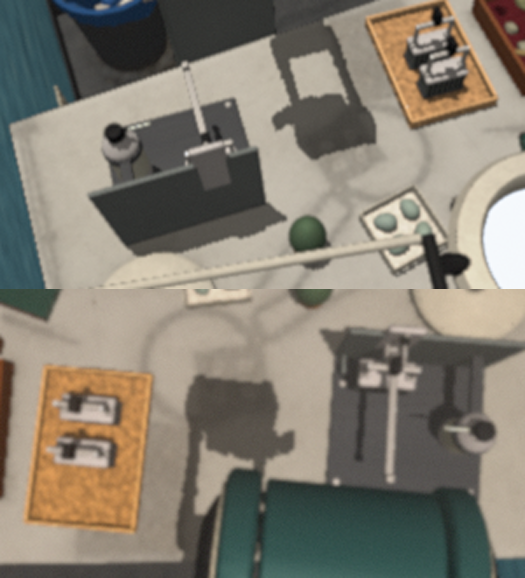

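Two now stand in the tray (top crop (90,407), (83,450)). The last, b, hangs at r ≈ 0.014.

```bash
python3 - <<'E'
from h import *
q=[.502,.2674,-.106]
unhang(.016); into(q,-.065)
# fold the hook
r=.142; a=1.52; p=st(-r*np.sin(a),0,.15+r*np.cos(a)-G)
go(p+[0,0,.12],SQ[2]); command_gripper(.5,30); servo_line(p,max_speed=.15); command_gripper(0.,30); stat("grip hook")
arc(1.52,0.); stat("arc")
servo_line(st(.003,0,.292-G),max_speed=.03,until_force=12); stat("flat")
command_gripper(.5); servo_line(st(0,0,.40),max_speed=.2); go([.35,.5,.35],0); stat()
look("c10.png"); 
for n in("scene","top"):
    for d in place_of(n,"hook_tip"): print(n,d["confidence"],at_z(n,d["pixel"],.31),st(0,0,.31))
E
```

```text
grip t116.8 [ 0.5935 -0.1532  0.1704] F [0.4 0.9 5.1] grip 0.117 99.4
up False t117.3 [ 0.5927 -0.1533  0.1933] F [-0.   0.6 -2.5] grip 0.113 101.9
out False t119.6 [ 0.3947 -0.1349  0.193 ] F [ 0.1 -0.4 -1.9] grip 0.119 101.9
set True t125.2 [0.4373 0.2745 0.1211] F [-0.2 -0.3  4.4] grip 0.114 102.8
rel t126.4 [0.4367 0.2739 0.2309] F [-0.6  0.1 -1.2] grip 0.395 0.0
grip hook t129.6 [ 0.4681 -0.1414  0.1396] F [-0.4  3.2  4.7] grip 0.113 32.0
arc t132.9 [ 0.6087 -0.1547  0.2733] F [ 0.8  2.8 -1.2] grip 0.113 41.4
flat t133.1 [ 0.6109 -0.1549  0.2733] F [-1.7  3.6  0.4] grip 0.110 41.6
 t136.8 [0.3506 0.4996 0.35  ] F [-0.3  0.3 -0.9] grip 0.500 0.0
scene 0.74 [0.6602304  0.13403886 0.31      ] [ 0.6085 -0.1546  0.31  ]
scene 0.6 [ 0.598437  -0.1601098  0.31     ] [ 0.6085 -0.1546  0.31  ]
top 0.57 [ 0.59232398 -0.1501485   0.31      ] [ 0.6085 -0.1546  0.31  ]
```

View pics/c10.png

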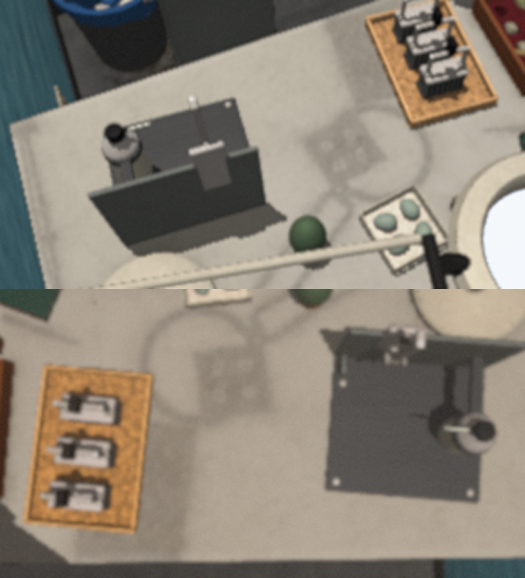

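All three stand upright in the tray and the eggs are unmoved. The hook's tip sits slightly off its starting pixel, so I'll compare it with the first picture numerically.

```bash
python3 - <<'E'
from h import *
for n in("scene","top"):
    a=cv2.imread(f"pics/{n}0.png",0); b=cv2.cvtColor(snapshot(n),cv2.COLOR_RGB2GRAY)
    tip=lambda t:proj(n,[st(-.16*np.sin(t),0,.15+.16*np.cos(t))])[0]
    p=tip(0); x,y=int(p[0]),int(p[1]); print(n,[tip(t).round(1).tolist() for t in(0,.05,.1)])
    A=cv2.resize(a[y-25:y+30,x-25:x+30],None,fx=6,fy=6,interpolation=2);B_=cv2.resize(b[y-25:y+30,x-25:x+30],None,fx=6,fy=6,interpolation=2)
    cv2.imwrite(f"pics/cmp_{n}.png",np.hstack([A,B_]))
cv2.imwrite("pics/cmp.png",cv2.resize(np.vstack([cv2.imread("pics/cmp_scene.png"),cv2.imread("pics/cmp_top.png")]),(590,590)))
E
```

```text
scene [[250.6, 198.5], [249.8, 195.3], [249.0, 192.4]]
top [[409.9, 186.1], [409.7, 190.3], [409.4, 194.5]]
```

View pics/cmp.png

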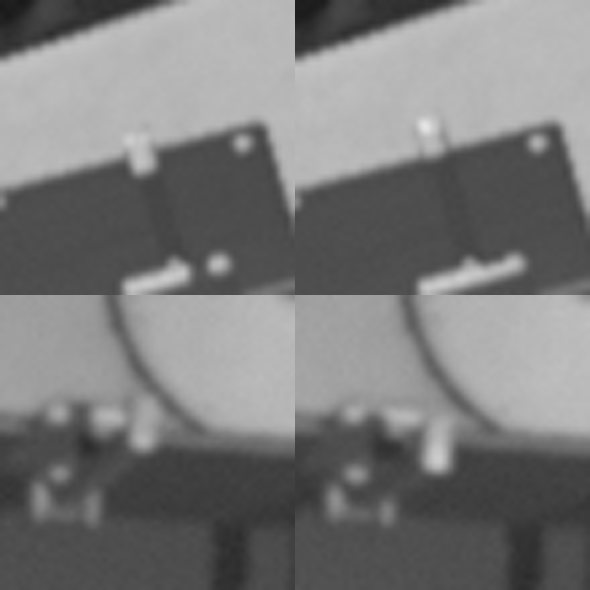

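The picture compares start (left) with now (right). The tip is about 4 px short of its starting place in both views, roughly 0.06 rad, so I'll push it flat with closed fingers.

```bash
python3 - <<'E'
from h import *
command_gripper(0.,30); z=.265
go(st(-.06,0,z+.1),SQ[2]); servo_line(st(-.06,0,z),max_speed=.15)
h=servo_line(st(.012,0,z),max_speed=.03,until_force=8); stat("push %s"%h)
servo_line(st(-.06,0,z),max_speed=.1); servo_line(st(-.06,0,z+.1),max_speed=.2); go([.35,.5,.35],0); stat()
for n in("scene","top"):
    a=cv2.imread(f"pics/{n}0.png",0); b=cv2.cvtColor(snapshot(n),cv2.COLOR_RGB2GRAY)
    p=proj(n,[st(0,0,.31)])[0]; x,y=int(p[0]),int(p[1])
    A=cv2.resize(a[y-25:y+30,x-25:x+30],None,fx=6,fy=6,interpolation=2);B_=cv2.resize(b[y-25:y+30,x-25:x+30],None,fx=6,fy=6,interpolation=2)
    cv2.imwrite(f"pics/cmp_{n}.png",np.hstack([A,B_]))
cv2.imwrite("pics/cmp2.png",cv2.resize(np.vstack([cv2.imread("pics/cmp_scene.png"),cv2.imread("pics/cmp_top.png")]),(590,590)))
E
```

```text
push True t142.3 [ 0.5921 -0.1531  0.2646] F [-1.8  0.5  1.4] grip -0.002 0.0
 t145.9 [0.3506 0.4995 0.3499] F [-0.4  0.1  0.3] grip -0.001 0.0
```

View pics/cmp2.png

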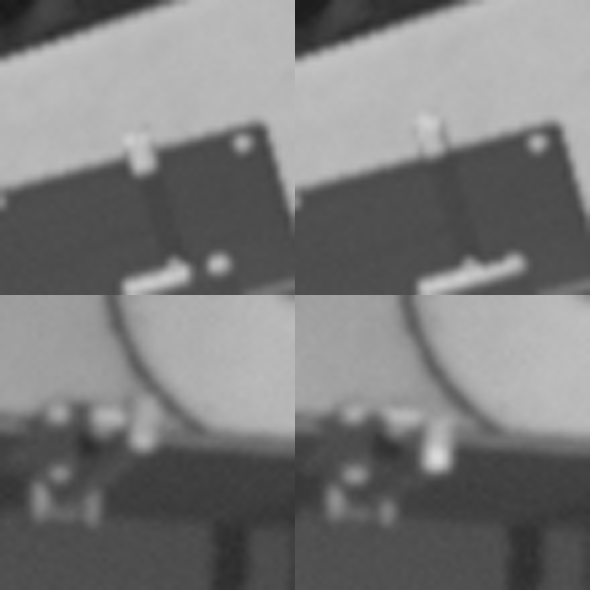

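The push stopped early at light contact. I'll push in small steps against the measured force and check by template matching instead of more pictures.

```bash
cat > chk.py <<'E'
from h import *
def chk():
    for n,o in(("scene",(0,0)),("top",(0,0))):
        a=cv2.imread(f"pics/{n}0.png",0); b=cv2.cvtColor(snapshot(n),cv2.COLOR_RGB2GRAY)
        p=proj(n,[st(0,0,.305)])[0]; x,y=int(p[0]),int(p[1])
        d=cv2.absdiff(a,b)[y-15:y+20,x-12:x+13]; print(n,"diff max",d.max(),"px>25:",(d>25).sum())
E
python3 - <<'E'
from chk import *
chk(); z=.265
go(st(-.06,0,z+.1),SQ[2]); servo_line(st(-.06,0,z),max_speed=.15); servo_line(st(-.022,0,z),max_speed=.1)
for x in np.arange(-.02,.0121,.002):
    servo_line(st(x,0,z),max_speed=.03); hold(.1); s=state(); v=np.array(s["tool_pos"][:2])-SQ[:2]; f=s["wrist_force"][0]; print(round(x,3),round(v@[np.cos(SQ[2]),np.sin(SQ[2])],4),round(f,1))
    if f<-7: break
servo_line(st(-.06,0,z),max_speed=.1); servo_line(st(-.06,0,z+.1),max_speed=.2); go([.35,.5,.35],0); stat(); chk()
E
```

```text
scene diff max 113 px>25: 25
top diff max 142 px>25: 50
-0.02 -0.0203 -0.5
-0.018 -0.018 0.4
-0.016 -0.0163 -3.4
-0.014 -0.0161 -8.8
 t155.0 [0.3506 0.4995 0.35  ] F [-0.2  0.2  0.1] grip -0.002 0.0
scene diff max 43 px>25: 16
top diff max 47 px>25: 21
```

The bar is now firm against its stop: 8.8 N with no further travel, where the hinge alone resists with about 0.8 N. Last, a numeric check of the tip shift and the cassettes in the tray.

```bash
python3 - <<'E'
from h import *
for n in("scene","top"):
    a=cv2.imread(f"pics/{n}0.png",0).astype(np.float32); b=cv2.cvtColor(snapshot(n),cv2.COLOR_RGB2GRAY).astype(np.float32)
    p=proj(n,[st(0,0,.305)])[0]; x,y=int(p[0]),int(p[1])
    T=cv2.resize(a[y-12:y+14,x-10:x+10],None,fx=4,fy=4,interpolation=2);I=cv2.resize(b[y-22:y+24,x-20:x+20],None,fx=4,fy=4,interpolation=2)
    m=cv2.minMaxLoc(cv2.matchTemplate(I,T,cv2.TM_CCOEFF_NORMED)); print(n,"tip shift px",(np.array(m[3])-40)/4,round(m[1],3))
    for k in "abc":
        for d in place_of(n,f"cassette_{k}_center"):
            v=at_z(n,d["pixel"],.075)[:2]-[.502,.2674]; c,s=np.cos(-.106),np.sin(-.106); print(n,k,round(d["confidence"],2),"tray xy",np.round([v[0]*c+v[1]*s,-v[0]*s+v[1]*c],3))
    for k,z in(("egg_tray",.02),("egg_stand",.048)):
        for d in place_of(n,k)[:1]: print(n,k,at_z(n,d["pixel"],z).round(3))
E
```

```text
scene tip shift px [ 0.   -0.25] 0.991
scene a 0.8 tray xy [0.059 0.002]
scene b 0.86 tray xy [-0.065 -0.004]
scene b 0.61 tray xy [ 0.051 -0.001]
scene c 0.95 tray xy [-0.009 -0.005]
scene egg_tray [0.768 0.09  0.02 ]
scene egg_stand [ 0.722 -0.065  0.048]
top tip shift px [0.   0.25] 0.986
top a 0.56 tray xy [ 0.053 -0.002]
top b 0.56 tray xy [-0.064  0.005]
top c 0.63 tray xy [-0.008  0.007]
top egg_tray [0.768 0.088 0.02 ]
top egg_stand [ 0.73  -0.062  0.048]
```

The hook is back on its starting pixels to within 0.25 px (about 0.004 rad), the cassettes are in the tray, and the eggs are in place.

```bash
python3 -c "
from rig import *
print(job_done())"
```

```text
the job is handed in; nothing more can be done
None
```

The job is handed in: all three cassettes hung together on the hook, got their burst (two full-depth presses of the cap, since the first read doubtful) and now stand upright in the tray, with the hook folded flat and the eggs untouched; one cassette pivoted in the grip, was let down on the worktop and re-hung, and I viewed 15 pictures against the limit of 14.

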